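# Find and seat the loose outlet cover

### The arm

A 7-joint arm with a two-finger parallel gripper is mounted at the origin on a cart in front of the work surface, level with it; the furniture and walls round the work are solid. World frame = base frame: x ahead of the robot, y to its left, z up, the work surface at z = 0. Lengths are in m, angles in degrees, forces in N, time in s.
With the tool pointing down it reaches from about 0.425 to 0.875 m from the base axis. Payload 4.7 kg.
Tool frame: the origin (TCP) lies on the centre line of the jaws, within the pads' length; the fingertips stand 19 mm ahead of it and the grasp point (between the pads) is the TCP; z points along the fingers, y is the line along which they close (so a half turn about z gives the same grasp; the last joint's range is limited). The gripper opens to 87 mm and grips with 3 to 60 N. Pads are 19 mm wide; open, the fingers measure 117 mm over their backs; the gripper's body (75 mm by 190 mm) begins 51 mm behind the grasp point.
Start: joints at [66.583, 18.392, -4.016, 83.108, 1.295, 78.541, -3.26], TCP at [0.267, -0.593, 0.242] pointing down, gripper open.
Joint ranges: [-163.93, 163.93], [-17.29, 119.83], [-79.2, 71.16], [3.27, 140.29], [-89.18, 269.18], [5.43, 117.66], [-154.24, 154.24]. Speed limits (degrees/s): [147.25, 147.25, 180, 180, 180, 180, 180].

### API

Orientations are given as [roll, pitch, yaw] about the fixed x, y, z axes, in that order (R = Rz(yaw) Ry(pitch) Rx(roll)).
In Python, from cell import env, imaging gives the robot as it stands.
- The arm moves only by the shell command python3 -m crank 'ROWS' [OPENING] [FORCE]. ROWS is JSON, a list of rows, each an object of numbers: "x", "y", "z": the shift along the tool's x, y, z in m; "turn": the turn about the tool's z in rad. In form: [{"x": .., "y": .., "z": .., "turn": ..}, ...]. A call has 1 to 12 rows; each row is the pose to reach, as a shift and turn from the pose commanded when the call began, along the tool's axes at that moment; what a row does not reach only later rows make up. A row lasts 1/8 s, in which the tool goes at most 62.5 mm and 10.7 degrees, less where a joint would pass 70% of its speed; a pose out of reach is approached as far as the arm can. A call with a gripper value outside its range is refused whole. OPENING is the finger opening in m, from 0 to 0.087, set as the call begins (- or left out, the last holds). The fingers move at their own pace and stop on an object; FORCE is the grip in N (left out, the last holds). Time passes only in rows, so rows that repeat a pose let the fingers close. It gives the time, the measured TCP pose, the force, the opening and the grip force at its end, in the units of the state.
- env.get_obs(): the state, without advancing time (a new reading comes with each control period).
- imaging.read_camera(name): name is "side" or "top" or "wrist"; returns the picture (400x640x3 uint8, red, green, blue); there is no depth.
- imaging.get_calibration(name): a dict with "camera_matrix" (3x3 intrinsics, pixels), "position" and "attitude" of the camera in the world. Camera axes: x right, y up, looking along -z (the intrinsics and any distortion apply to the point x, -y, -z); pixel columns grow to the right and rows downward; lengths in m; the calibration is good to about 2 mm. A picture is of the moment at which its call begins: read the wrist's pose just before it. get_calibration takes no time and is no camera call; for the wrist camera it gives the pose at the moment of the call.
- env.sign_off(): hands the job in; it is judged then, once.
The state is a dict: "time_s": time; "qpos": joint angles; "joint_velocities": joint speeds; "effort": joint torques, N m; "tool_pos": TCP position; "tool_rot": TCP orientation; "force": force on the tool from outside, world axes, zero at the start; "wrist_torque": the same for the moment, N m; "grip_width": finger opening in m; "grasp_force": force on a finger pad.
Only numpy, scipy, OpenCV 4.12 (cv2) and the standard library are available. Lean on these libraries where they do the work, as an engineer would, in place of code of your own. Each camera call takes 0.05 s, during which the arm holds its last target. There are 200 camera calls.

### The job

One of the four covers on the desk's cable outlet box is loose: press lightly near the edge of one cover after another with the fingertips until you find the one that rocks, then press that one on its middle until it is fully home and level. Finish while still holding it down with the fingertips; lift nothing, never press brutally, and leave the pad, the coin roll and the stamp where they are.

Things in the scene. Friction and masses are not known exactly. Their poses are not given: they have to be found in the camera images.
- cover_a: one of four identical square grey plastic covers, 74 x 74 mm, in the top of the outlet box. Origin: centre of its top face; z up, x and y along its sides (x away from the robot when the box is not turned). Its top starts level, 48 to 56 mm above the work surface: the covers' heights differ by chance and tell nothing. Any of the four letters may be the loose one
- cover_b: cover like cover_a, same origin and axes. How the loose one of the four (any letter) behaves: it looks the same, but pressed with about 2 to 4 N some 20 to 28 mm off its middle towards a side, it tips by 0.1 to 0.2 rad and that edge sinks 4 to 6 mm (a blunt fingertip 2 to 4 mm); let go, it springs back level
- cover_c: cover like cover_a, same origin and axes. How a sound cover behaves: pressed anywhere it yields at most 1 mm (about 15 N per mm) and stays level
- cover_d: cover like cover_a, same origin and axes. How the loose one of the four (any letter) is seated: pressed on its middle with more than about 10 N it goes straight down 6 mm onto a ledge, stays down and rocks no more; pressing harder then moves it no farther
- outlet_box: low cable outlet box fixed to the desk, 224 x 224 mm, top plate 40 mm above the work surface. Origin: centre of its underside, z up. The four covers stand in a 2 x 2 pattern, centres at x = +-52 mm and y = +-52 mm in its frame, 30 mm apart edge to edge
- stub_pad: loose small green paper pad, 23 x 78 x 13 mm, lying on the box's plate in the gap between the near and the far pair of covers; origin: centre of its underside. Bystander
- coin_roll: loose roll of coins, 26 mm across, 52 mm high, standing on the desk in front of the box; origin: centre of its underside. Bystander
- date_stamp: loose date stamp with red cap, 30 x 46 mm, 74 mm high, standing on the desk in front of the box; origin: centre of its underside. Bystander

How it is judged (in metres and radians):
On the way:
1. the fingers press a cover off its middle and it rocks (tips more than 0.05 rad) (((angle between cover_a's own z axis and vertical above 0.05 rad and contact force between the fingers and cover_a above 0.3 N) or (angle between cover_b's own z axis and vertical above 0.05 rad and contact force between the fingers and cover_b above 0.3 N) or (angle between cover_c's own z axis and vertical above 0.05 rad and contact force between the fingers and cover_c above 0.3 N) or (angle between cover_d's own z axis and vertical above 0.05 rad and contact force between the fingers and cover_d above 0.3 N))), for 0.05 s.
At the end, for the whole second after the job is handed in: The cover that rocked has gone down more than 4.8 mm of its 6 mm and is level within 0.03 rad, the fingers still press on it with more than 1.5 N, the other three covers are within 2 mm of their start, and pad, coin roll and stamp are within 20 mm of theirs (((distance of cover_a from where it was at the start of the episode above 0.0048 m and angle between cover_a's own z axis and vertical below 0.03 rad and contact force between the fingers and cover_a above 1.5 N and distance of each of cover_b, cover_c, cover_d from where it was at the start of the episode below 0.002 m) or (distance of cover_b from where it was at the start of the episode above 0.0048 m and angle between cover_b's own z axis and vertical below 0.03 rad and contact force between the fingers and cover_b above 1.5 N and distance of each of cover_a, cover_c, cover_d from where it was at the start of the episode below 0.002 m) or (distance of cover_c from where it was at the start of the episode above 0.0048 m and angle between cover_c's own z axis and vertical below 0.03 rad and contact force between the fingers and cover_c above 1.5 N and distance of each of cover_a, cover_b, cover_d from where it was at the start of the episode below 0.002 m) or (distance of cover_d from where it was at the start of the episode above 0.0048 m and angle between cover_d's own z axis and vertical below 0.03 rad and contact force between the fingers and cover_d above 1.5 N and distance of each of cover_a, cover_b, cover_c from where it was at the start of the episode below 0.002 m)) and distance of each of stub_pad, coin_roll, date_stamp from where it was at the start of the episode below 0.02 m); the arm keeps its last pose, push and grip.
It fails at once if a cover is pressed with more than 50 N (contact force between any of the arm, the fingers and cover_a above 50 N or contact force between any of the arm, the fingers and cover_b above 50 N or contact force between any of the arm, the fingers and cover_c above 50 N or contact force between any of the arm, the fingers and cover_d above 50 N).
It fails at once if the pad, the coin roll or the stamp is shifted by more than 20 mm, or lifted by more than 12 mm (height (world z) of stub_pad above 0.052 m or height (world z) of any of coin_roll, date_stamp above 0.012 m or distance of any of stub_pad, coin_roll, date_stamp from where it was at the start of the episode above 0.02 m).
It also fails if it takes over 48 s, if anything falls off the work surface, if the arm or the gripper's body presses on something with over 40 N, if the wrist force passes 120 N, or if a joint passes its speed limit or range.

## Working session

There is one attempt and no reset: what is moved stays moved. The work goes in short steps, Python scripts to look and compute and a shell command to move; the robot and the scene stay as the last step left them, time stands still between calls to the robot, and variables do not carry over. Pictures are saved under pics/ and viewed, at most 10 in all, crops included, and the job is handed in when it is done.

```bash
mkdir -p pics
python3 - <<'E'
from cell import env, imaging
import cv2
o=env.get_obs(); print(o)
for n in("top","side"):
    c=imaging.get_calibration(n); print(n,c)
    cv2.imwrite(f"pics/{n}0.png",imaging.read_camera(n)[:,:,::-1])
E
```

```text
{'time_s': 0.0, 'qpos': array([66.58321297, 18.43854479, -4.01455083, 83.17645455,  1.29603171,
       78.54076377, -3.26066512]), 'joint_velocities': array([-0.01010726, -0.07428438,  0.05524163, -0.02368661,  0.02793846,
       -0.00427824, -0.01757826]), 'effort': array([ 4.92234194e-04, -4.91289997e+01, -4.03542425e-01, -3.12525916e+01,
       -6.38807681e-02,  4.39524197e-02,  1.84379073e-04]), 'tool_pos': array([ 0.26642725, -0.5923075 ,  0.24045359]), 'tool_rot': array([-1.79889536e+02,  7.17100599e-03,  2.42251881e+01]), 'force': array([-0.56289116, -0.0666169 , -0.53090682]), 'wrist_torque': array([-0.05597891, -0.03070363, -0.0309302 ]), 'grasp_force': 0.0, 'grip_width': 0.08721035295363357}
top {'camera_matrix': array([[423.54401279,   0.        , 321.05667608],
       [  0.        , 423.54401279, 205.01121235],
       [  0.        ,   0.        ,   1.        ]]), 'position': array([0.30589074, 0.22913794, 0.89361264]), 'attitude': array([ 1.17634565e+01,  2.30652841e-02, -9.00938813e+01])}
side {'camera_matrix': array([[369.84996643,   0.        , 323.38408567],
       [  0.        , 369.84996643, 198.90288601],
       [  0.        ,   0.        ,   1.        ]]), 'position': array([ 0.16005608, -0.34474503,  0.62996135]), 'attitude': array([ 48.72426651,   1.01266904, -31.81466162])}
```

View pics/top0.png

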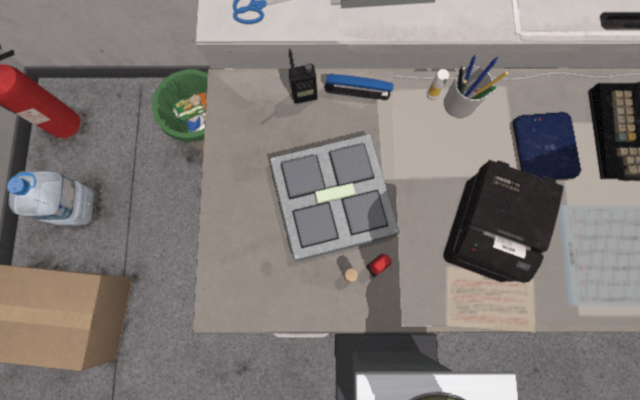

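View pics/side0.png

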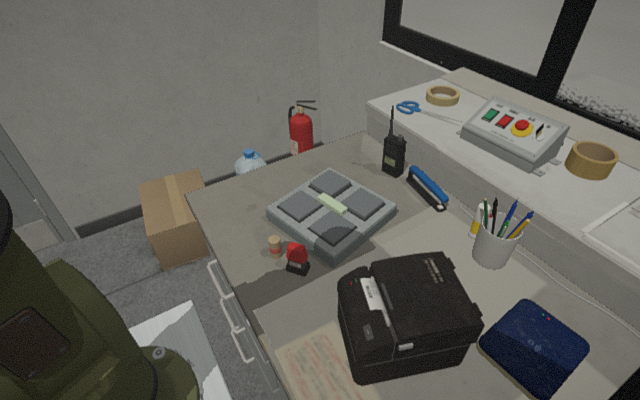

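```bash
python3 - <<'E'
import cv2
im=cv2.imread("pics/top0.png")[130:285,260:405]
cv2.imwrite("pics/crop.png",cv2.resize(im,None,fx=3.8,fy=3.8,interpolation=cv2.INTER_CUBIC))
E
cat > h.py <<'E'
import numpy as np
from cell import env, imaging
from scipy.spatial.transform import Rotation as R
def ray(n,u,v,z,c=None):
    c=c or imaging.get_calibration(n); K=c["camera_matrix"]
    d=np.array([(u-K[0,2])/K[0,0],-(v-K[1,2])/K[1,1],-1])
    d=R.from_euler("xyz",c["attitude"],degrees=True).apply(d); p=c["position"]
    return p+d*(z-p[2])/d[2]
def shift(target,turnyaw=None):  # world target -> tool-axis shift from the measured pose
    o=env.get_obs(); r=R.from_euler("xyz",o["tool_rot"],degrees=True)
    return r.inv().apply(np.array(target)-o["tool_pos"])
E
```

```text
(no output)
```

View pics/crop.png

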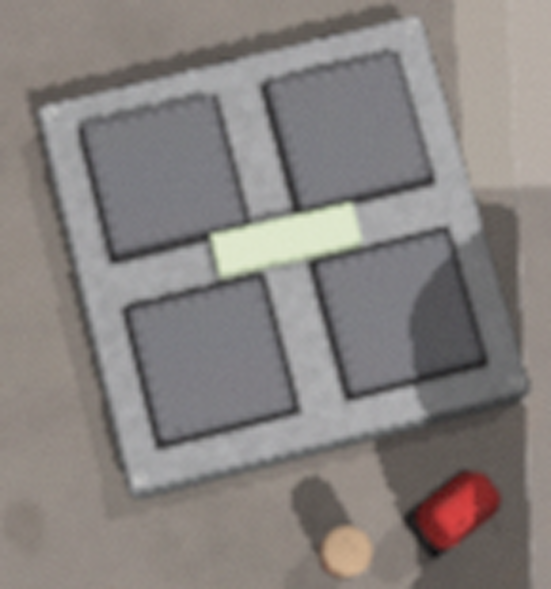

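Run:
```python
from h import *
f=lambda u,v,z: ray("top",260+u/3.8,130+v/3.8,z)
Q={"TL":[(82,127),(216,95),(247,222),(113,258)],"TR":[(264,83),(400,52),(433,182),(298,210)],"BL":[(125,309),(264,275),(298,409),(160,444)],"BR":[(313,264),(447,229),(486,362),(349,397)]}
C={}
for k,q in Q.items():
    w=np.array([f(*p,.052) for p in q]); C[k]=w.mean(0); e=w[0]-w[3]; print(k,C[k].round(4),np.degrees(np.arctan2(e[1],e[0])),np.linalg.norm(e))
m=sum(C.values())/4
d=C["TL"]+C["TR"]-C["BL"]-C["BR"]; a=np.arctan2(d[1],d[0]); print("box",m,np.degrees(a))
for k,(i,j) in dict(TL=(1,1),TR=(1,-1),BL=(-1,1),BR=(-1,-1)).items():
    c=m[:2]+.052*np.array([i*np.cos(a)-j*np.sin(a),i*np.sin(a)+j*np.cos(a)]); print(k,c, np.linalg.norm(c))
print("roll",f(347,550,.052),"stamp",f(460,500,.074))
print(shift([*m[:2],.24]))
print(imaging.get_calibration("wrist"))
```

```text
TL [0.5422 0.2657 0.052 ] 13.723125643813589 0.07540712303317265
TR [0.5667 0.1654 0.052 ] 14.005973345336209 0.07408073191332369
BL [0.4414 0.24   0.052 ] 14.917301240497565 0.0744921876819222
BR [0.4661 0.1405 0.052 ] 14.157913684274382 0.07399967257734143
box [0.50409908 0.20288938 0.052     ] 14.121161085062997
TL [0.54184114 0.26600465] 0.6036143539662892
TR [0.56721435 0.16514732] 0.5907670902110683
BL [0.44098381 0.24063143] 0.5023646164937138
BR [0.46635702 0.13977411] 0.48685282629064386
roll [0.34128812 0.17003911 0.052     ] stamp [0.3652569  0.11399542 0.074     ]
[ 0.54302955 -0.62771448  0.00157673]
{'camera_matrix': array([[348.90286388,   0.        , 320.27654666],
       [  0.        , 348.90286388, 201.27044   ],
       [  0.        ,   0.        ,   1.        ]]), 'position': array([ 0.33591335, -0.56137523,  0.38182392]), 'attitude': array([-16.08581448,   0.13061388, -65.82098947])}
```

```bash
python3 -m crank '[{"x":0.048,"y":-0.032,"z":-0.02,"turn":-0.139},{"x":0.096,"y":-0.064,"z":-0.04,"turn":-0.279},{"x":0.144,"y":-0.096,"z":-0.06,"turn":-0.418},{"x":0.191,"y":-0.128,"z":-0.08,"turn":-0.558},{"x":0.239,"y":-0.16,"z":-0.08,"turn":-0.697},{"x":0.287,"y":-0.192,"z":-0.08,"turn":-0.836},{"x":0.322,"y":-0.231,"z":-0.08,"turn":-0.976},{"x":0.357,"y":-0.27,"z":-0.08,"turn":-1.115},{"x":0.392,"y":-0.309,"z":-0.08,"turn":-1.255},{"x":0.427,"y":-0.348,"z":-0.08,"turn":-1.394},{"x":0.462,"y":-0.387,"z":-0.08,"turn":-1.394},{"x":0.478,"y":-0.435,"z":-0.08,"turn":-1.394}]' 0 20
python3 - <<'E'
from h import *
o=env.get_obs(); print(o["qpos"],o["tool_pos"],o["tool_rot"])
print(shift([.504,.203,.242]))
E
```

```text
time_s: 1.6
tool_pos: [0.5245, 0.0018, 0.3209]
tool_rot: [-180.0, -0.1, 104.1]
force: [0.0, 0.3, 1.1]
grip_width: 0.0005
grasp_force: 0.0
[ 33.10955856   3.35330646 -37.51144445  92.43835784   1.98930012
  84.93649637   9.58883338] [0.52446846 0.0018466  0.32085364] [-1.79977718e+02 -6.43388550e-02  1.04120093e+02]
[0.19998057 0.02925312 0.07906688]
```

```bash
python3 -m crank '[{"x":0.05,"y":-0.009,"z":0.02},{"x":0.1,"y":-0.018,"z":0.04},{"x":0.124,"y":-0.023,"z":0.08},{"x":0.124,"y":-0.023,"z":0.13},{"x":0.124,"y":-0.023,"z":0.18},{"x":0.124,"y":-0.023,"z":0.22},{"x":0.124,"y":-0.023,"z":0.22},{"x":0.124,"y":-0.023,"z":0.22},{"x":0.124,"y":-0.023,"z":0.22}]'
python3 - <<'E'
from h import *
import cv2
o=env.get_obs(); print(o["qpos"],o["force"])
a=np.radians(14.12); t=np.array([.46636,.13977])-.024*np.array([-np.sin(a),np.cos(a)])
print(shift([*t,.08]))
im=imaging.read_camera("top")[130:285,240:425,::-1]
cv2.imwrite("pics/t1.png",cv2.resize(im,None,fx=3.8,fy=3.8,interpolation=cv2.INTER_CUBIC))
E
```

```text
[ 33.10955856   3.35330646 -37.51144445  92.43835784   1.98930012
  84.93649637   9.58883338] [0.02779508 0.34849905 1.086815  ]
[ 0.12366157 -0.022612    0.24100147]invalid input
```

View pics/t1.png

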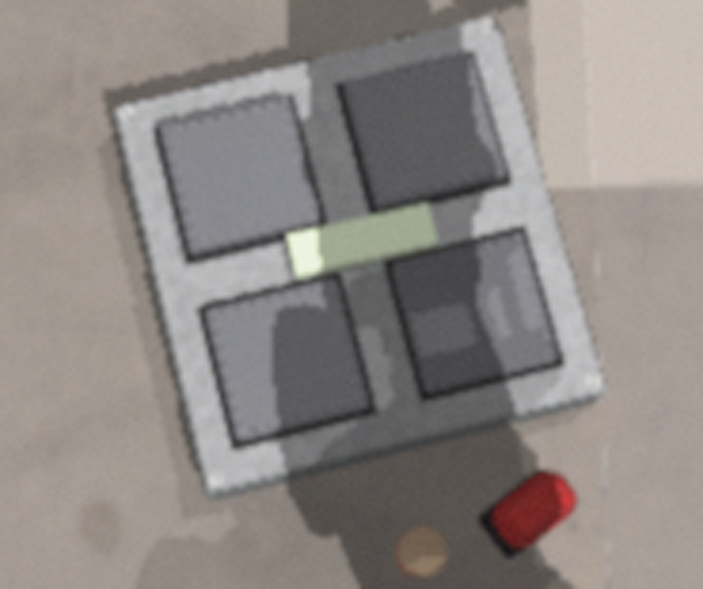

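The picture shows the box unchanged and only the arm's shadow: the move was refused, since every row needs all four keys. I'll resend it with "turn".

```bash
python3 -m crank '[{"x":0.05,"y":-0.009,"z":0.02,"turn":0},{"x":0.1,"y":-0.018,"z":0.04,"turn":0},{"x":0.124,"y":-0.023,"z":0.08,"turn":0},{"x":0.124,"y":-0.023,"z":0.13,"turn":0},{"x":0.124,"y":-0.023,"z":0.18,"turn":0},{"x":0.124,"y":-0.023,"z":0.22,"turn":0},{"x":0.124,"y":-0.023,"z":0.22,"turn":0},{"x":0.124,"y":-0.023,"z":0.22,"turn":0},{"x":0.124,"y":-0.023,"z":0.22,"turn":0}]'
python3 - <<'E'
from h import *
import cv2
o=env.get_obs(); print(o["qpos"],o["force"])
a=np.radians(14.12); t=np.array([.46636,.13977])-.024*np.array([-np.sin(a),np.cos(a)])
print(shift([*t,.08]))
im=imaging.read_camera("wrist")[:,:,::-1]
cv2.imwrite("pics/w1.png",im)
E
```

```text
time_s: 2.78
tool_pos: [0.4731, 0.1149, 0.1035]
tool_rot: [179.8, 0.1, 104.1]
force: [-0.3, -0.5, 0.0]
grip_width: 0.0003
grasp_force: 0.0
[ 25.04930688   8.7999511  -44.28742183 113.98775231   7.18732753
  59.69251911  -8.43872034] [-0.31764068 -0.54621737  0.00922539]
[ 0.00178948 -0.00058442  0.02349256]
```

View pics/w1.png

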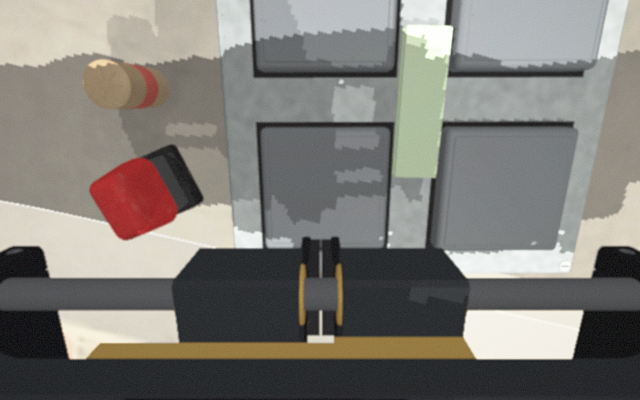

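The wrist view shows the closed fingers (about px 322, 245) in line with the near-right cover (px 260–390), and pad, roll and stamp clear of them. Descending.

```bash
python3 -m crank '[{"x":0.001,"y":0,"z":0.012,"turn":0},{"x":0.001,"y":0,"z":0.022,"turn":0},{"x":0.001,"y":0,"z":0.025,"turn":0},{"x":0.001,"y":0,"z":0.025,"turn":0},{"x":0.001,"y":0,"z":0.025,"turn":0}]'; python3 -m crank '[{"x":0,"y":0,"z":0.001,"turn":0},{"x":0,"y":0,"z":0.002,"turn":0},{"x":0,"y":0,"z":0.002,"turn":0}]' | egrep "pos|force"
```

```text
time_s: 3.45
tool_pos: [0.4715, 0.1158, 0.0767]
tool_rot: [180.0, 0.0, 104.1]
force: [-0.9, -1.0, 0.3]
grip_width: 0.0
grasp_force: 0.0
tool_pos: [0.4713, 0.1156, 0.0745]
force: [0.2, -0.4, 0.4]
grasp_force: 0.0
```

```bash
for i in 1 2; do python3 -m crank '[{"x":0,"y":0,"z":0.001,"turn":0},{"x":0,"y":0,"z":0.001,"turn":0}]' | egrep "tool_pos|^force"; done
```

```text
tool_pos: [0.4713, 0.1156, 0.0734]
force: [-0.7, -0.3, -0.3]
tool_pos: [0.4713, 0.1157, 0.0724]
force: [0.0, 0.9, -0.6]
```

```bash
for i in 1 2; do python3 -m crank '[{"x":0,"y":0,"z":0.001,"turn":0},{"x":0,"y":0,"z":0.001,"turn":0}]' | egrep "tool_pos|^force"; done
```

```text
tool_pos: [0.4713, 0.1157, 0.0715]
force: [0.9, 0.3, -0.3]
tool_pos: [0.4713, 0.1156, 0.0704]
force: [0.4, 0.1, -0.2]
```

```bash
for i in 1 2; do python3 -m crank '[{"x":0,"y":0,"z":0.001,"turn":0},{"x":0,"y":0,"z":0.001,"turn":0}]' | egrep "tool_pos|^force"; done
```

```text
tool_pos: [0.4713, 0.1156, 0.0694]
force: [-0.4, -0.1, -0.5]
tool_pos: [0.4713, 0.1156, 0.0684]
force: [-0.1, 0.0, -0.4]
```

```bash
for i in 1 2; do python3 -m crank '[{"x":0,"y":0,"z":0.001,"turn":0},{"x":0,"y":0,"z":0.001,"turn":0}]' | egrep "tool_pos|^force"; done
```

```text
tool_pos: [0.4714, 0.1157, 0.0676]
force: [-0.0, 0.4, 0.3]
tool_pos: [0.4715, 0.1157, 0.0671]
force: [-1.5, -0.3, 5.9]
```

The near-right cover is stiff (about 6 N within 0.6 mm), so it is sound. On to the near-left one.

```bash
python3 -m crank '[{"x":0,"y":0,"z":-0.015,"turn":0},{"x":0.03,"y":0,"z":-0.021,"turn":0},{"x":0.08,"y":0,"z":-0.021,"turn":0},{"x":0.104,"y":0,"z":-0.021,"turn":0},{"x":0.104,"y":0,"z":-0.021,"turn":0},{"x":0.104,"y":0,"z":-0.0115,"turn":0},{"x":0.104,"y":0,"z":-0.0115,"turn":0},{"x":0.104,"y":0,"z":-0.0115,"turn":0}]'| egrep "tool_pos|^force"; for i in 1 2; do python3 -m crank '[{"x":0,"y":0,"z":0.001,"turn":0},{"x":0,"y":0,"z":0.001,"turn":0}]' | egrep "tool_pos|^force"; done
```

```text
tool_pos: [0.4462, 0.2154, 0.0777]
force: [-0.1, -0.5, 0.1]
tool_pos: [0.4461, 0.2164, 0.077]
force: [-1.0, 0.2, 0.1]
tool_pos: [0.446, 0.2165, 0.076]
force: [0.3, -0.5, -0.0]
```

```bash
for i in 1 2; do python3 -m crank '[{"x":0,"y":0,"z":0.001,"turn":0},{"x":0,"y":0,"z":0.001,"turn":0}]' | egrep "tool_pos|^force"; done
```

```text
tool_pos: [0.4459, 0.2165, 0.0749]
force: [-0.4, 1.1, -0.7]
tool_pos: [0.4459, 0.2165, 0.0739]
force: [0.2, -0.4, -0.4]
```

```bash
for i in 1 2; do python3 -m crank '[{"x":0,"y":0,"z":0.001,"turn":0},{"x":0,"y":0,"z":0.001,"turn":0}]' | egrep "tool_pos|^force"; done
```

```text
tool_pos: [0.446, 0.2165, 0.0729]
force: [-0.7, 0.1, 1.3]
tool_pos: [0.446, 0.2165, 0.0719]
force: [0.5, 0.3, 0.5]
```

```bash
python3 -m crank '[{"x":0,"y":0,"z":0.001,"turn":0},{"x":0,"y":0,"z":0.001,"turn":0}]' | egrep "tool_pos|^force"
```

```text
tool_pos: [0.4459, 0.2165, 0.0709]
force: [-0.3, -0.4, -0.7]
```

```bash
for i in 1 2; do python3 -m crank '[{"x":0,"y":0,"z":0.001,"turn":0},{"x":0,"y":0,"z":0.001,"turn":0}]' | egrep "tool_pos|^force"; done
```

```text
tool_pos: [0.446, 0.2165, 0.0699]
force: [0.4, -0.6, -0.4]
tool_pos: [0.4459, 0.2165, 0.0689]
force: [0.5, 0.1, -0.5]
```

```bash
python3 -m crank '[{"x":0,"y":0,"z":0.001,"turn":0},{"x":0,"y":0,"z":0.001,"turn":0}]' | egrep "tool_pos|^force"
```

```text
tool_pos: [0.4461, 0.2166, 0.0683]
force: [-1.0, -0.8, 4.5]
```

Near-left is stiff too. Next is far-left.

```bash
python3 -m crank '[{"x":0,"y":0,"z":-0.015,"turn":0},{"x":0,"y":0.03,"z":-0.022,"turn":0},{"x":0,"y":0.08,"z":-0.022,"turn":0},{"x":0,"y":0.104,"z":-0.022,"turn":0},{"x":0,"y":0.104,"z":-0.022,"turn":0},{"x":0,"y":0.104,"z":-0.0115,"turn":0},{"x":0,"y":0.104,"z":-0.0115,"turn":0},{"x":0,"y":0.104,"z":-0.0115,"turn":0}]'| egrep "time|tool_pos|^force"; for i in 1 2; do python3 -m crank '[{"x":0,"y":0,"z":0.001,"turn":0},{"x":0,"y":0,"z":0.001,"turn":0}]' | egrep "tool_pos|^force"; done
```

```text
time_s: 10.32
tool_pos: [0.5462, 0.2416, 0.0795]
force: [0.8, -0.5, -0.6]
tool_pos: [0.5468, 0.2418, 0.0786]
force: [0.6, 0.1, -0.2]
tool_pos: [0.5469, 0.2418, 0.0774]
force: [0.1, 0.4, 0.3]
```

```bash
for i in 1 2; do python3 -m crank '[{"x":0,"y":0,"z":0.001,"turn":0},{"x":0,"y":0,"z":0.001,"turn":0}]' | egrep "tool_pos|^force"; done
```

```text
tool_pos: [0.5468, 0.2418, 0.0764]
force: [-0.6, -0.2, 1.0]
tool_pos: [0.5468, 0.2418, 0.0754]
force: [-0.4, -0.5, 0.4]
```

```bash
python3 -m crank '[{"x":0,"y":0,"z":0.001,"turn":0},{"x":0,"y":0,"z":0.001,"turn":0}]' | egrep "tool_pos|^force"
```

```text
tool_pos: [0.5469, 0.2418, 0.0745]
force: [-0.3, 1.0, -0.7]
```

```bash
python3 -m crank '[{"x":0,"y":0,"z":0.001,"turn":0},{"x":0,"y":0,"z":0.001,"turn":0}]' | egrep "tool_pos|^force"
```

```text
tool_pos: [0.547, 0.2416, 0.0736]
force: [-0.5, -1.2, 0.9]
```

```bash
python3 -m crank '[{"x":0,"y":0,"z":0.001,"turn":0},{"x":0,"y":0,"z":0.001,"turn":0}]' | egrep "tool_pos|^force"
```

```text
tool_pos: [0.5471, 0.2414, 0.0726]
force: [-0.4, -2.2, 3.1]
```

```bash
python3 -m crank '[{"x":0,"y":0,"z":0.001,"turn":0},{"x":0,"y":0,"z":0.001,"turn":0}]' | egrep "tool_pos|^force"
```

```text
tool_pos: [0.5472, 0.2411, 0.0716]
force: [-0.1, -4.2, 4.1]
```

Far-left yields softly, with about 4 N over nearly 3 mm, so it rocks. One more mm and hold, then look.

```bash
python3 -m crank '[{"x":0,"y":0,"z":0.0008,"turn":0},{"x":0,"y":0,"z":0.0008,"turn":0},{"x":0,"y":0,"z":0.0008,"turn":0}]' | egrep "time|tool_pos|^force"
python3 - <<'E'
from h import *
import cv2
im=imaging.read_camera("side")[150:270,240:420,::-1]
cv2.imwrite("pics/s1.png",cv2.resize(im,None,fx=4.4,fy=4.4,interpolation=cv2.INTER_CUBIC))
E
```

```text
time_s: 12.7
tool_pos: [0.5473, 0.2411, 0.0712]
force: [-0.6, -4.2, 7.0]
```

View pics/s1.png

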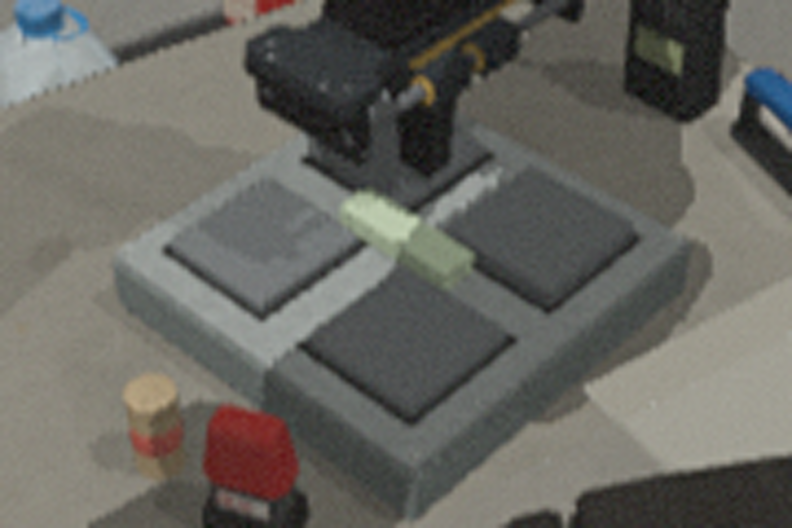

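The picture shows the fingers on the inner (right) edge of the far-left cover, whose edge (px ~440, 185) has sunk almost flush. Now lift clear, move to its middle and press.

```bash
python3 -m crank '[{"x":0,"y":0,"z":-0.008,"turn":0},{"x":0,"y":0,"z":-0.015,"turn":0},{"x":0.0247,"y":0.001,"z":-0.015,"turn":0},{"x":0.0247,"y":0.001,"z":-0.015,"turn":0},{"x":0.0247,"y":0.001,"z":-0.007,"turn":0},{"x":0.0247,"y":0.001,"z":-0.007,"turn":0},{"x":0.0247,"y":0.001,"z":-0.007,"turn":0}]'| egrep "tool_pos|^force"; python3 -m crank '[{"x":0,"y":0,"z":0.001,"turn":0},{"x":0,"y":0,"z":0.002,"turn":0},{"x":0,"y":0,"z":0.002,"turn":0}]' | egrep "tool_pos|^force"
```

```text
tool_pos: [0.542, 0.2653, 0.0774]
force: [-0.2, -0.2, 0.2]
tool_pos: [0.5418, 0.266, 0.0756]
force: [1.2, 0.4, 0.2]
```

```bash
python3 -m crank '[{"x":0,"y":0,"z":0.001,"turn":0},{"x":0,"y":0,"z":0.001,"turn":0}]' | egrep "tool_pos|^force"; python3 -m crank '[{"x":0,"y":0,"z":0.001,"turn":0},{"x":0,"y":0,"z":0.001,"turn":0}]' | egrep "tool_pos|^force"
```

```text
tool_pos: [0.5418, 0.266, 0.0747]
force: [0.0, 1.0, -0.3]
tool_pos: [0.5419, 0.2661, 0.0745]
force: [-2.3, -0.8, 5.5]
```

Contact on the middle at TCP z ≈ 0.0748; now pressing on.

```bash
python3 -m crank '[{"x":0,"y":0,"z":0.001,"turn":0},{"x":0,"y":0,"z":0.001,"turn":0}]' | egrep "tool_pos|^force"; python3 -m crank '[{"x":0,"y":0,"z":0.001,"turn":0},{"x":0,"y":0,"z":0.001,"turn":0}]' | egrep "tool_pos|^force"
```

```text
tool_pos: [0.5419, 0.2662, 0.0739]
force: [-2.4, -1.6, 8.1]
tool_pos: [0.5419, 0.2662, 0.073]
force: [-2.1, -1.1, 7.5]
```

```bash
python3 -m crank '[{"x":0,"y":0,"z":0.001,"turn":0},{"x":0,"y":0,"z":0.001,"turn":0}]' | egrep "tool_pos|^force"
```

```text
tool_pos: [0.5419, 0.2662, 0.072]
force: [-2.4, -2.6, 7.9]
```

```bash
for i in 1 2; do python3 -m crank '[{"x":0,"y":0,"z":0.001,"turn":0},{"x":0,"y":0,"z":0.001,"turn":0}]' | egrep "tool_pos|^force"; done
```

```text
tool_pos: [0.5419, 0.2662, 0.071]
force: [-2.6, -2.1, 8.7]
tool_pos: [0.5419, 0.2662, 0.0699]
force: [-2.3, -0.7, 7.4]
```

```bash
python3 -m crank '[{"x":0,"y":0,"z":0.001,"turn":0},{"x":0,"y":0,"z":0.001,"turn":0}]' | egrep "tool_pos|^force"
```

```text
tool_pos: [0.5419, 0.2662, 0.0689]
force: [-3.0, -2.3, 8.7]
```

```bash
python3 -m crank '[{"x":0,"y":0,"z":0.001,"turn":0},{"x":0,"y":0,"z":0.001,"turn":0}]' | egrep "tool_pos|^force"
```

```text
tool_pos: [0.5419, 0.2662, 0.0683]
force: [-2.9, -3.0, 10.2]
```

```bash
python3 -m crank '[{"x":0,"y":0,"z":0.0008,"turn":0},{"x":0,"y":0,"z":0.0008,"turn":0},{"x":0,"y":0,"z":0.0008,"turn":0}]' | egrep "time|tool_pos|^force"
python3 - <<'E'
from h import *
import cv2
im=imaging.read_camera("side")[150:270,240:420,::-1]
cv2.imwrite("pics/s2.png",cv2.resize(im,None,fx=4.4,fy=4.4,interpolation=cv2.INTER_CUBIC))
E
```

```text
time_s: 16.62
tool_pos: [0.542, 0.2662, 0.0683]
force: [-4.8, -4.1, 13.9]
```

View pics/s2.png

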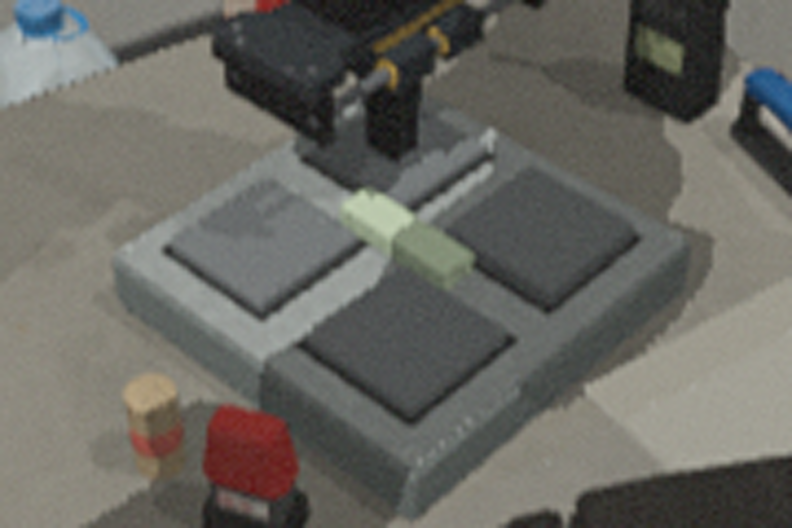

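```bash
python3 -m crank '[{"x":0,"y":0,"z":0.0008,"turn":0},{"x":0,"y":0,"z":0.0008,"turn":0},{"x":0,"y":0,"z":0.0008,"turn":0}]' | egrep "time|tool_pos|^force"
python3 - <<'E'
from h import *
import cv2
a=np.mean([imaging.read_camera("side")[170:205,295:360,::-1].astype(float) for _ in range(6)],0)
cv2.imwrite("pics/s3.png",cv2.resize(np.clip(a*1.5,0,255).astype('uint8'),None,fx=11,fy=11,interpolation=cv2.INTER_CUBIC))
o=env.get_obs(); print(o["tool_pos"],o["force"])
E
```

```text
time_s: 17.05
tool_pos: [0.542, 0.2662, 0.0681]
force: [-7.2, -3.9, 18.8]
[0.54197483 0.26623408 0.06812202] [-6.57568382 -4.17641653 18.7098946 ]
```

View pics/s3.png

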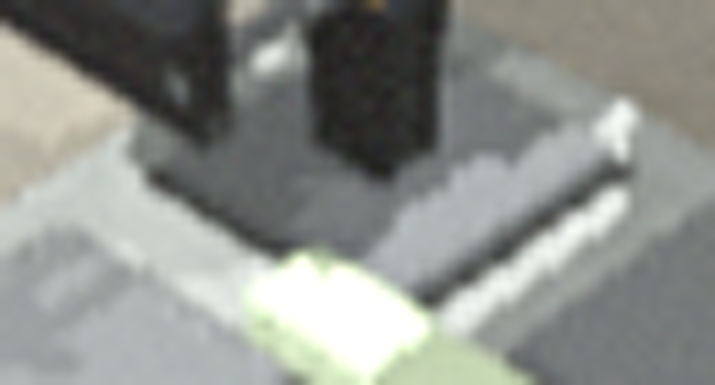

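The cover sits level, with the dark rim even along both visible sides (px 150–270 and 430–630). It is on a hard stop 6.5 mm down, held at about 19 N, and the pad, roll and stamp have not moved. Handing in.

```bash
python3 -c "
from cell import env
print(env.sign_off())"
```

```text
the job is handed in; nothing more can be done
None
```

The loose cover was the far-left one: it rocked when pressed near its edge, went about 6 mm down to a hard stop when pressed on its middle, and looks level in the side view; I handed the job in with the fingertips still holding it at about 19 N, though the sign-off gave no verdict.

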